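Move a cabinet's feet to the new rack in order

TASK

The four furniture feet on the old wooden rack were each cut for their own corner of a cabinet, so their order must be kept. Move them to the empty cells of the grey new rack in the same order counted from the red end: the foot nearest the old rack's red end goes in the cell nearest the new rack's red end, and so on to the last. Never tip a foot over, and leave each standing upright, flat on the floor of its own cell.

Things in the scene. Friction and masses are not known exactly. Their poses are not given: they have to be found in the camera images.
- old_rack: Fixed light-wood board, 118 x 292 mm, left or right of the new one. Origin: on the table under the row's middle. Four places at y = 93, 31, -31, -93 mm, x = 0. Red end block at +y (y = 137 mm, 30 mm high), unpainted one at -y. Board top at z = 10 mm, a coloured seat in each place; 4 mm dividers between places and a lip at x = 32 mm rise to 24 mm; open at -x, where the seats' tags show.
- new_rack: Fixed grey board, 118 x 292 mm; its red end points the other way round from the old rack's, give or take 0.6 rad. Origin: on the table under the row's middle. Four empty open-topped cells at y = 93, 31, -31, -93 mm, x = 0. Red end block at +y (y = 137 mm, 30 mm high), grey one at -y. Cells are 60 x 58 mm (x, y) inside, floor at z = 14 mm, 4 mm aluminium walls up to 28 mm.
- foot_white: Loose turned furniture foot, dark wood with a white top, upright on the white seat at the start. Origin: centre of underside, z up its axis. Base 40 mm diameter to 16 mm height, neck, straight 34 mm cylinder from 29 to 78 mm height (grip here; white above 60 mm), steel stud 8 mm thick up to 92 mm. 60 to 130 g.
- seat_white: White seat plate, 4 mm thick, fixed in one place of the old rack; marks where the white foot stands at the start and never moves. 60 x 56 mm plus a tag reaching 64 mm from the centre towards the rack's -x. Origin: centre of the seat's underside, 10 mm above the table; the foot stands on its top, at 14 mm, within 5 mm of centre.
- foot_yellow: Loose turned furniture foot, dark wood with a yellow top, upright on the yellow seat at the start. Origin: centre of underside, z up its axis. Base 40 mm diameter to 16 mm height, neck, straight 34 mm cylinder from 29 to 78 mm height (grip here; yellow above 60 mm), steel stud 8 mm thick up to 92 mm. 60 to 130 g.
- seat_yellow: Yellow seat plate, 4 mm thick, fixed in one place of the old rack; marks where the yellow foot stands at the start and never moves. 60 x 56 mm plus a tag reaching 64 mm from the centre towards the rack's -x. Origin: centre of the seat's underside, 10 mm above the table; the foot stands on its top, at 14 mm, within 5 mm of centre.
- foot_green: Loose turned furniture foot, dark wood with a green top, upright on the green seat at the start. Origin: centre of underside, z up its axis. Base 40 mm diameter to 16 mm height, neck, straight 34 mm cylinder from 29 to 78 mm height (grip here; green above 60 mm), steel stud 8 mm thick up to 92 mm. 60 to 130 g.
- seat_green: Green seat plate, 4 mm thick, fixed in one place of the old rack; marks where the green foot stands at the start and never moves. 60 x 56 mm plus a tag reaching 64 mm from the centre towards the rack's -x. Origin: centre of the seat's underside, 10 mm above the table; the foot stands on its top, at 14 mm, within 5 mm of centre.
- foot_blue: Loose turned furniture foot, dark wood with a blue top, upright on the blue seat at the start. Origin: centre of underside, z up its axis. Base 40 mm diameter to 16 mm height, neck, straight 34 mm cylinder from 29 to 78 mm height (grip here; blue above 60 mm), steel stud 8 mm thick up to 92 mm. 60 to 130 g.
- seat_blue: Blue seat plate, 4 mm thick, fixed in one place of the old rack; marks where the blue foot stands at the start and never moves. 60 x 56 mm plus a tag reaching 64 mm from the centre towards the rack's -x. Origin: centre of the seat's underside, 10 mm above the table; the foot stands on its top, at 14 mm, within 5 mm of centre.

How it is judged (in metres and radians):
At the end, for the whole second after the job is handed in: Each foot is in the cell of the same number, counted from the red end, as its seat on the old rack: within 13 mm of the cell's centre along the row and 15 mm across, underside within 4 mm of the cell floor, upright within 0.12 rad, at rest (0.02 m/s, 0.2 rad/s) ((y of seat_white in the frame of old_rack below 0.073 m or y of seat_white in the frame of old_rack above 0.113 m or y of foot_white in the frame of new_rack between 0.08 and 0.106 m) and (y of seat_white in the frame of old_rack below 0.011 m or y of seat_white in the frame of old_rack above 0.051 m or y of foot_white in the frame of new_rack between 0.018 and 0.044 m) and (y of seat_white in the frame of old_rack below -0.051 m or y of seat_white in the frame of old_rack above -0.011 m or y of foot_white in the frame of new_rack between -0.044 and -0.018 m) and (y of seat_white in the frame of old_rack below -0.113 m or y of seat_white in the frame of old_rack above -0.073 m or y of foot_white in the frame of new_rack between -0.106 and -0.08 m) and x of foot_white in the frame of new_rack between -0.015 and 0.015 m and z of foot_white in the frame of new_rack between 0.01 and 0.018 m and angle between each of foot_white, foot_yellow, foot_green, foot_blue's own z axis and vertical below 0.12 rad and linear speed of each of foot_white, foot_yellow, foot_green, foot_blue below 0.02 m/s and angular speed of each of foot_white, foot_yellow, foot_green, foot_blue below 0.2 rad/s and (y of seat_yellow in the frame of old_rack below 0.073 m or y of seat_yellow in the frame of old_rack above 0.113 m or y of foot_yellow in the frame of new_rack between 0.08 and 0.106 m) and (y of seat_yellow in the frame of old_rack below 0.011 m or y of seat_yellow in the frame of old_rack above 0.051 m or y of foot_yellow in the frame of new_rack between 0.018 and 0.044 m) and (y of seat_yellow in the frame of old_rack below -0.051 m or y of seat_yellow in the frame of old_rack above -0.011 m or y of foot_yellow in the frame of new_rack between -0.044 and -0.018 m) and (y of seat_yellow in the frame of old_rack below -0.113 m or y of seat_yellow in the frame of old_rack above -0.073 m or y of foot_yellow in the frame of new_rack between -0.106 and -0.08 m) and x of foot_yellow in the frame of new_rack between -0.015 and 0.015 m and z of foot_yellow in the frame of new_rack between 0.01 and 0.018 m and (y of seat_green in the frame of old_rack below 0.073 m or y of seat_green in the frame of old_rack above 0.113 m or y of foot_green in the frame of new_rack between 0.08 and 0.106 m) and (y of seat_green in the frame of old_rack below 0.011 m or y of seat_green in the frame of old_rack above 0.051 m or y of foot_green in the frame of new_rack between 0.018 and 0.044 m) and (y of seat_green in the frame of old_rack below -0.051 m or y of seat_green in the frame of old_rack above -0.011 m or y of foot_green in the frame of new_rack between -0.044 and -0.018 m) and (y of seat_green in the frame of old_rack below -0.113 m or y of seat_green in the frame of old_rack above -0.073 m or y of foot_green in the frame of new_rack between -0.106 and -0.08 m) and x of foot_green in the frame of new_rack between -0.015 and 0.015 m and z of foot_green in the frame of new_rack between 0.01 and 0.018 m and (y of seat_blue in the frame of old_rack below 0.073 m or y of seat_blue in the frame of old_rack above 0.113 m or y of foot_blue in the frame of new_rack between 0.08 and 0.106 m) and (y of seat_blue in the frame of old_rack below 0.011 m or y of seat_blue in the frame of old_rack above 0.051 m or y of foot_blue in the frame of new_rack between 0.018 and 0.044 m) and (y of seat_blue in the frame of old_rack below -0.051 m or y of seat_blue in the frame of old_rack above -0.011 m or y of foot_blue in the frame of new_rack between -0.044 and -0.018 m) and (y of seat_blue in the frame of old_rack below -0.113 m or y of seat_blue in the frame of old_rack above -0.073 m or y of foot_blue in the frame of new_rack between -0.106 and -0.08 m) and x of foot_blue in the frame of new_rack between -0.015 and 0.015 m and z of foot_blue in the frame of new_rack between 0.01 and 0.018 m); the robot touches nothing.
It fails at once if a foot is tipped over (more than 0.8 rad from upright) (angle between any of foot_white, foot_yellow, foot_green, foot_blue's own z axis and vertical above 0.8 rad).
It also fails if it takes over 112 s, if anything falls off the work surface, if the arm or the gripper's body presses on something with over 40 N, if the wrist force passes 120 N, or if a joint passes its speed limit or range.

ROBOT

A 6-joint arm with a two-finger parallel gripper is mounted at the origin on the work surface. World frame = base frame: x ahead of the robot, y to its left, z up, the work surface at z = 0. Lengths are in mm, angles in degrees, forces in N, time in s.
With the tool pointing down it reaches from about 325 to 900 mm from the base axis. Payload 3.5 kg.
Tool frame: the origin (TCP) lies at the very end of the fingers, on their centre line; the grasp point (between the pads) lies 19 mm behind it (grasp_offset is the distance from the TCP to the grasp point, in mm); z points along the fingers, y is the line along which they close (so a half turn about z gives the same grasp; the last joint's range is limited). The gripper opens to 85 mm and grips with 20 to 120 N. Pads are 22 mm wide; open, the fingers measure 114 mm over their backs; the gripper's body (76 mm by 85 mm) begins 54 mm behind the grasp point. The pads swing forward as they close: fully open they stand 13 mm farther back than shut.
Start: joints at [64.091, 15.837, -1.513, 72.651, 0, 84.076], TCP at [213.613, 587.36, 231.313] pointing down, gripper open.
Joint ranges: [-178.77, 178.77], [-48.84, 107.48], [-61.69, 71.31], [-111.58, 123.2], [-90, 87.43], [-180, 180]. Speed limits (degrees/s): [147.25, 147.25, 180, 180, 180, 180].

INTERFACE

Orientations are given as a 3x3 rotation matrix whose columns are the frame's x, y, z axes.
In Python, from cell import * gives the robot as it stands.
- The arm moves only by the tool play_rows, never from a script. Its argument "targets" is a list of rows, each an object with "translation": the shift along the tool's x, y, z each as a share of 100 cm, from -1 to 1, a list of three; "dr": the turn, a rotation vector about the tool's x, y, z each as a share of 1.5 rad, from -1 to 1, a list of three; "fingers": the closure, from 0 (fully open) to 1 (shut). A call has exactly 10 rows; each row is the pose to reach, as a shift and turn from the pose commanded when the call began, along the tool's axes at that moment; what a row does not reach only later rows make up. A row lasts 1/10 s, in which the tool goes at most 50 mm and 8.59 degrees, less where a joint would pass 70% of its speed; a pose out of reach is approached as far as the arm can. A call with a number of a shift or a turn outside -1 to 1 is refused whole. A call with a gripper value outside its range is refused whole. The fingers move at their own pace and stop on an object; "force" is the grip in N (left out, the last holds). Time passes only in rows, so rows that repeat a pose let the fingers close, or fill a call up. It gives the time, the measured TCP pose, the force, the opening and the grip force at its end, in the units of the state.
- state(): the state, without advancing time (a new reading comes with each control period).
- read_camera(name): name is "scene" or "top" or "wrist"; returns a dict with "img" (420x560x3 uint8, blue, green, red), "intrinsics" (3x3 intrinsics, pixels), "extrinsics" (4x4, takes a point from camera to world coordinates). Camera axes: x right, y up, looking along -z (the intrinsics and any distortion apply to the point x, -y, -z); pixel columns grow to the right and rows downward; lengths in mm; the calibration is good to about 2 mm. A picture is of the moment at which its call begins. There is no depth.
- finish_job(): hands the job in; it is judged then, once.
Trained networks look in a picture, given as the dict that the camera call returned (one of the last four; its "shot" number tells which), for a name from the list of things; names that differ only in an ending like _2 or _b are one class to them, and where a whole thing is asked for, a point or a joint stands for the part that bears it (a point fixed in the world has none). Each returns a list of dicts, best first, with "confidence" (0 to 1); they miss things now and then, are a little off and sometimes report something else, mostly with a low value. They report only what shows in the picture. A call takes as long as a camera call.
- boxes_of(name, picture): "bbox" ([left, top, right, bottom] in pixels, round what is visible of it).
- trace(name, picture): "pixels" (420x560 bool, what is visible of it) and "bbox" ([left, top, right, bottom] in pixels, round what is visible of it).
The state is a dict: "clock": time; "joint_pos": joint angles; "joint_vel": joint speeds; "joint_torque": joint torques, N m; "tool_pos": TCP position; "ee_rot": TCP orientation; "contact_force": force on the tool from outside, world axes, zero at the start; "wrist_torque": the same for the moment, N m; "width": finger opening in mm; "gripper_force": force on a finger pad.
Only numpy, scipy, OpenCV 4.12 (cv2) and the standard library are available. Lean on these libraries where they do the work, as an engineer would, in place of code of your own. Each camera call takes 0.05 s, during which the arm holds its last target. There are 200 camera calls.

## Working session

There is one attempt and no reset: what is moved stays moved. The work goes in short steps, Python scripts to look and compute and a tool call to move; the robot and the scene stay as the last step left them, time stands still between calls to the robot, and variables do not carry over. Pictures are saved under pics/ and viewed, at most 14 in all, crops included, and the job is handed in when it is done.

Besides the shell and the picture viewer there is one more tool, called after "Request:" in YAML: its name, and indented under it one key for each argument. play_rows: Moves the arm, as the interface text tells. Its arguments: {"type":"object","properties":{"targets":{"type":"array","items":{"type":"object","properties":{"translation":{"type":"array","items":{"type":"number"}},"dr":{"type":"array","items":{"type":"number"}},"fingers":{"type":"number"}}}},"force":{"type":"number"}},"required":["targets"]}

```bash
mkdir -p pics; ls; python3 - <<'E'
from cell import *
import cv2,numpy as np
s=state();print(s['clock'],s['tool_pos'],s['ee_rot'],s['width'])
for n in ['top','scene']:
    p=read_camera(n);cv2.imwrite(f'pics/{n}0.png',p['img']);print(p['intrinsics'],p['extrinsics'],p.keys())
E
```

```text
pics
0.0 [213.26474108 586.66350067 230.14623105] [[-9.39779658e-01  3.41779505e-01 -9.82166423e-04]
 [ 3.41780835e-01  9.39777535e-01 -2.01133564e-03]
 [ 2.35584640e-04 -2.22589798e-03 -9.99997495e-01]] 85.29080280846318
[[409.92092657   0.         278.53792599]
 [  0.         409.92092657 212.08818168]
 [  0.           0.           1.        ]] [[-1.23078331e-03  9.98898793e-01 -4.69008093e-02  4.64342459e+02]
 [-9.99519760e-01 -2.68105213e-03 -3.08716956e-02 -1.51783159e+01]
 [-3.09634430e-02  4.68402893e-02  9.98422382e-01  9.86811843e+02]
 [ 0.00000000e+00  0.00000000e+00  0.00000000e+00  1.00000000e+00]] dict_keys(['img', 'intrinsics', 'extrinsics', 'shot'])
[[522.22924728   0.         284.04031612]
 [  0.         522.22924728 198.73903033]
 [  0.           0.           1.        ]] [[ 1.52210476e-01 -7.63767530e-01  6.27288714e-01  1.30016471e+03]
 [ 9.88348042e-01  1.17845708e-01 -9.63355457e-02 -1.34286567e+02]
 [-3.45320926e-04  6.34642852e-01  7.72805494e-01  9.98226045e+02]
 [ 0.00000000e+00  0.00000000e+00  0.00000000e+00  1.00000000e+00]] dict_keys(['img', 'intrinsics', 'extrinsics', 'shot'])
```

View pics/top0.png

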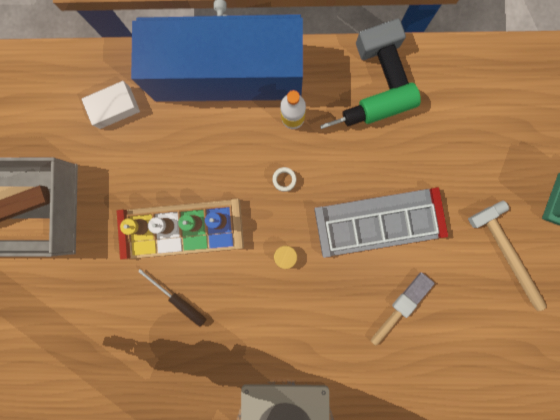

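View pics/scene0.png

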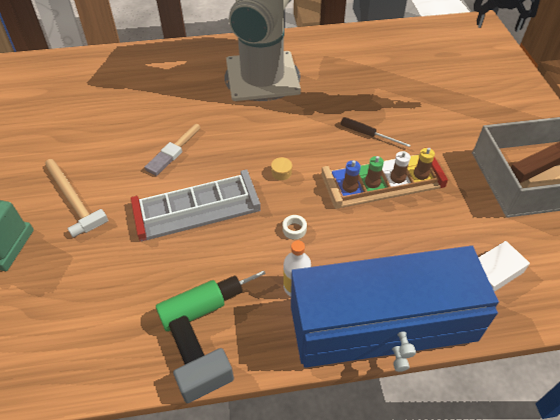

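```bash
cat > h.py <<'E'
from cell import *
import cv2,numpy as np
def ray(p,uv):
    K=p['intrinsics'];E=p['extrinsics'];q=np.linalg.inv(K)@[uv[0],uv[1],1]
    return E[:3,3],E[:3,:3]@[q[0],-q[1],-q[2]]
def at(p,uv,z):
    o,d=ray(p,uv);return (o+d*(z-o[2])/d[2])
def proj(p,X):
    E=p['extrinsics'];c=(np.atleast_2d(X)-E[:3,3])@E[:3,:3];c=c*[1,-1,-1]
    q=c@p['intrinsics'].T;return q[:,:2]/q[:,2:]
E
python3 - <<'E'
from h import *
for n in ['top','scene']:
    p=read_camera(n)
    for t in ['new_rack','old_rack']+['seat_'+c for c in 'yellow white green blue'.split()]+['foot_'+c for c in 'yellow white green blue'.split()]:
        for r in trace(t,p)[:2]:
            m=r['pixels'].astype(np.uint8);v,u=np.nonzero(m)
            print(n,t,round(r['confidence'],2),r['bbox'],m.sum(),np.round([u.mean(),v.mean()],1),np.round(cv2.minAreaRect(np.c_[u,v].astype(np.float32))[2],1), np.round(at(p,(u.mean(),v.mean()),14)[:2]))
    if n=='top':
        cv2.imwrite('pics/tn.png',cv2.resize(p['img'][180:265,305:455],None,fx=5,fy=5,interpolation=cv2.INTER_CUBIC))
        cv2.imwrite('pics/to.png',cv2.resize(p['img'][190:270,105:255],None,fx=5,fy=5,interpolation=cv2.INTER_CUBIC))
E
```

```text
top old_rack 0.93 [117.2, 200.6, 243.1, 258.6] 2556 [181.1 227.1] 84.5 [475. 248.]
top old_rack 0.61 [206.4, 209.1, 226.4, 230.9] 307 [215.5 220.8] 90.0 [490. 166.]
top seat_yellow 0.75 [130.5, 217.0, 154.5, 257.7] 601 [143.  238.9] 85.9 [447. 340.]
top seat_white 0.7 [153.8, 210.0, 179.9, 252.8] 688 [170.1 234.6] 87.9 [457. 274.]
top seat_green 0.83 [180.0, 212.3, 209.5, 250.8] 591 [194.6 233.7] 86.3 [459. 215.]
top seat_blue 0.87 [207.5, 209.5, 231.8, 249.9] 524 [221.8 231.1] 86.8 [465. 150.]
top foot_yellow 0.66 [121.4, 219.8, 146.5, 233.4] 377 [134.2 227. ] 90.0 [475. 361.]
top foot_white 0.55 [149.9, 219.4, 170.8, 237.0] 373 [161.  225.8] 90.0 [478. 297.]
top foot_green 0.83 [180.1, 215.7, 202.7, 232.5] 335 [190.1 222.9] 90.0 [485. 226.]
top foot_blue 0.8 [207.1, 213.2, 225.9, 230.7] 278 [215.1 220.6] 18.4 [490. 166.]
scene new_rack 0.71 [130.4, 172.4, 261.2, 237.7] 5108 [194.9 206.2] 76.6 [ 491. -228.]
scene old_rack 0.73 [320.9, 158.6, 450.0, 208.6] 2017 [383.  187.2] 85.4 [502. 237.]
scene seat_yellow 0.75 [408.9, 155.8, 433.3, 182.9] 184 [414.8 168.1] 52.1 [452. 335.]
scene seat_white 0.58 [384.0, 159.7, 411.7, 186.9] 215 [390.9 172.1] 50.5 [456. 271.]
scene seat_green 0.66 [360.1, 163.7, 386.5, 192.4] 165 [368.9 176.2] 63.4 [461. 212.]
scene seat_blue 0.72 [333.6, 166.2, 364.6, 198.7] 274 [344.8 182.6] 64.8 [473. 147.]
scene foot_yellow 0.73 [416.0, 148.5, 438.3, 179.8] 430 [424.5 163.2] 12.5 [439. 365.]
scene foot_white 0.88 [391.8, 152.1, 411.0, 183.0] 454 [400.6 166.7] 14.0 [442. 301.]
scene foot_green 0.93 [366.9, 156.4, 383.1, 187.4] 459 [374.8 171.8] 8.1 [449. 230.]
scene foot_blue 0.78 [345.7, 157.9, 363.0, 190.0] 421 [351.7 176.3] 5.7 [455. 169.]
scene foot_blue 0.52 [382.1, 160.0, 408.1, 185.7] 244 [391.6 172.4] 63.4 [457. 272.]
```

View pics/tn.png

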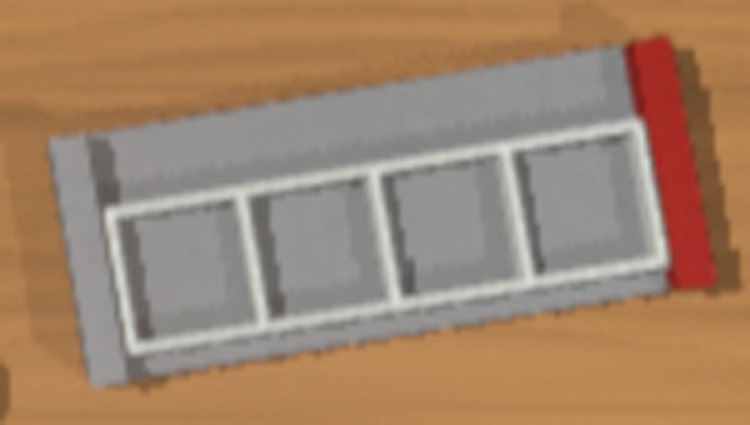

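View pics/to.png

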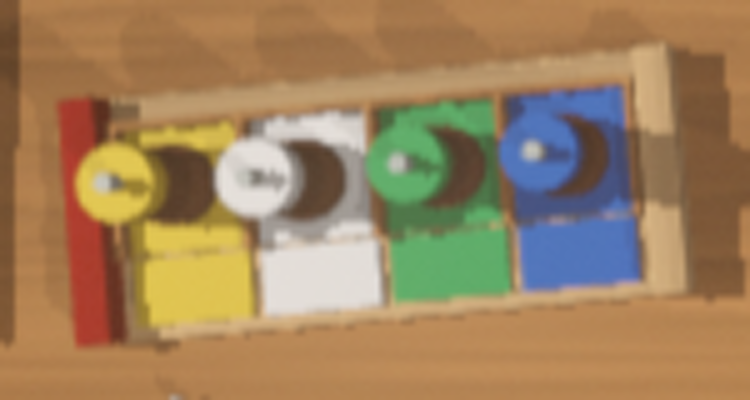

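```bash
cat >> h.py <<'E'
def new_from_scene(): pass
E
python3 - <<'E'
from h import *
from scipy.optimize import least_squares
p=read_camera('top')
c=lambda x,y,o:((x+.5)/5-.5+o[0],(y+.5)/5-.5+o[1])
o=(305,180)
px=[(107,211),(641,122),(666,267),(130,353)]
W=np.array([at(p,c(x,y,o),28)[:2] for x,y in px]);print(W.round(1))
# new rack frame: +y to right(-world y); x = toward -world x (image down)
L=np.array([(-32,-126),(-32,126),(32,126),(32,-126)])*[34/32,1]
def T(q):
    a=q[2];R=np.array([[np.cos(a),-np.sin(a)],[np.sin(a),np.cos(a)]]);return R,q[:2]
f=lambda q:((L@T(q)[0].T+q[:2])-W).ravel()
s=least_squares(f,[440,-220,np.pi+.1]);print(s.x,np.degrees(s.x[2]),s.fun.round(1))
for i,y in enumerate([93,31,-31,-93]): print('cell',i+1,(T(s.x)[0]@[0,y]+s.x[:2]).round(1))
o=(105,190)
for n,a in dict(yellow=(117,183),white=(257,178),green=(409,163),blue=(540,151)).items(): print(n,at(p,c(*a,o),92)[:2].round(1))
for n,a in dict(yellow=(103,182),green=(399,162),blue=(532,151)).items(): print('stud',n,at(p,c(*a,o),106)[:2].round(1))
q=read_camera('scene')
img=q['img'].copy()
R,t=T(s.x)
for y in [93,31,-31,-93]:
    for dx,dy in [(-30,-29),(-30,29),(30,29),(30,-29)]:
        u=proj(q,np.r_[R@[dx,y+dy]+t,28])[0];cv2.circle(img,tuple(np.round(u*8).astype(int)),4,(0,0,255),1,cv2.LINE_AA,3)
cv2.imwrite('pics/s1.png',cv2.resize(img[140:245,120:460],None,fx=2.3,fy=2.3,interpolation=cv2.INTER_CUBIC))
E
```

```text
[[ 486.4  -96.2]
 [ 527.2 -343.3]
 [ 460.  -353.4]
 [ 420.4 -106.4]]
[ 473.51605297 -224.84602046    3.30230289] 189.20801830964635 [ 0.5  1.2  0.1 -0.5  0.1 -1.2 -0.6  0.5]
cell 1 [ 488.4 -316.6]
cell 2 [ 478.5 -255.4]
cell 3 [ 468.6 -194.2]
cell 4 [ 458.6 -133. ]
yellow [476.1 345.1]
white [478.2 282.7]
green [484.7 215.2]
blue [489.8 157.3]
stud yellow [476.3 345.6]
stud green [484.8 216. ]
stud blue [489.4 158.1]
```

View pics/s1.png

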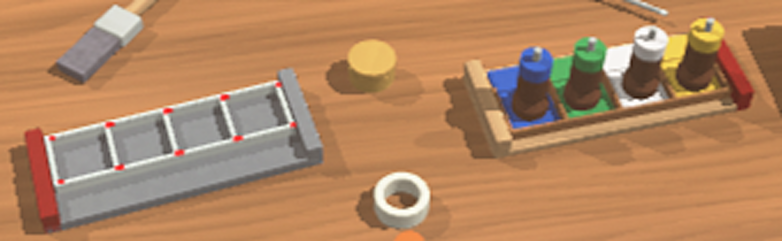

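```bash
cat >> h.py <<'E'
def sh(frm,to,a=95.988):
    a=np.radians(a);d=np.subtract(to,frm);x=[np.cos(a),np.sin(a),0];y=[np.sin(a),-np.cos(a),0]
    return np.round(np.array([d@x,d@y,-d[2]])/1000,3)
E
python3 - <<'E'
from h import *
print(sh((213.613,587.36,231.313),(476.2,345.3,181.3),160.015))
P=dict(y=(476.2,345.3),w=(478.2,283),g=(484.7,215.6),b=(489.6,157.7));C=dict(y=(488.4,-316.6),w=(478.5,-255.4),g=(468.6,-194.2),b=(458.6,-133))
k=list('ywgb')
for i,n in enumerate(k):
    print(n,'carry',sh((*P[n],0),(*C[n],0)),'next',sh((*C[n],0),(*P[k[i+1]],0)) if i<3 else '')
E
```

```text
[-0.33  -0.138  0.05 ]
y carry [-0.66  -0.057 -0.   ] next [ 0.597  0.052 -0.   ]
w carry [-0.535 -0.056 -0.   ] next [ 0.468  0.055 -0.   ]
g carry [-0.406 -0.059 -0.   ] next [ 0.348  0.058 -0.   ]
b carry [-0.286 -0.061 -0.   ] next
```

Request:
play_rows:
  targets:
    - {"translation":[-0.033,-0.014,0.005],"dr":[0,0,0.08],"fingers":0}
    - {"translation":[-0.066,-0.028,0.01],"dr":[0,0,0.16],"fingers":0}
    - {"translation":[-0.105,-0.044,0.016],"dr":[0,0,0.25],"fingers":0}
    - {"translation":[-0.145,-0.061,0.022],"dr":[0,0,0.34],"fingers":0}
    - {"translation":[-0.185,-0.077,0.028],"dr":[0,0,0.43],"fingers":0}
    - {"translation":[-0.225,-0.094,0.034],"dr":[0,0,0.52],"fingers":0}
    - {"translation":[-0.265,-0.111,0.04],"dr":[0,0,0.61],"fingers":0}
    - {"translation":[-0.3,-0.125,0.045],"dr":[0,0,0.69],"fingers":0}
    - {"translation":[-0.33,-0.138,0.05],"dr":[0,0,0.745],"fingers":0}
    - {"translation":[-0.33,-0.138,0.05],"dr":[0,0,0.745],"fingers":0}
  force: 50

```text
clock: 2.3
tool_pos: [479.1, 342.1, 180.6]
ee_rot: [[-0.098, 0.995, 0.0], [0.995, 0.098, -0.001], [-0.001, 0.0, -1.0]]
contact_force: [0.3, -1.0, 0.0]
width: 85.2
gripper_force: 0.0
```

```bash
python3 - <<'E'
from h import *
p=read_camera('wrist');s=state();print(s['clock'],s['tool_pos'],s['ee_rot'][:,0])
P=dict(y=(476.2,345.3),w=(478.2,283),g=(484.7,215.6),b=(489.6,157.7))
img=p['img'].copy()
for v in P.values():
    for z in (92,106):
        u=proj(p,np.r_[v,z])[0];print(u.round(1));cv2.circle(img,tuple(np.round(u).astype(int)),3,(0,0,255) if z==92 else (255,0,255),-1)
cv2.imwrite('pics/w1.png',img)
E
```

```text
2.35 [477.69389514 343.46185196 180.89092139] [-1.01379818e-01  9.94847781e-01 -1.60044160e-04]
[276.8 207.2]
[276.6 213.7]
[271.6 284.3]
[271.2 294.3]
[272.  356.3]
[271.6 369.1]
[271.5 410.1]
[271.1 424.6]
```

View pics/w1.png

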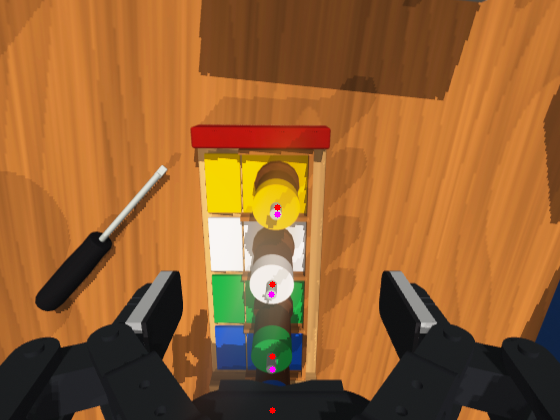

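Request:
play_rows:
  targets:
    - {"translation":[0,0,0.01],"dr":[0,0,0],"fingers":0}
    - {"translation":[0,0,0.035],"dr":[0,0,0],"fingers":0}
    - {"translation":[0,0,0.06],"dr":[0,0,0],"fingers":0}
    - {"translation":[0,0,0.085],"dr":[0,0,0],"fingers":0}
    - {"translation":[0,0,0.11],"dr":[0,0,0],"fingers":0}
    - {"translation":[0,0,0.125],"dr":[0,0,0],"fingers":0}
    - {"translation":[0,0,0.133],"dr":[0,0,0],"fingers":0}
    - {"translation":[0,0,0.133],"dr":[0,0,0],"fingers":0}
    - {"translation":[0,0,0.133],"dr":[0,0,0],"fingers":0.3}
    - {"translation":[0,0,0.133],"dr":[0,0,0],"fingers":0.4}

```text
clock: 3.35
tool_pos: [477.7, 345.6, 49.7]
ee_rot: [[-0.104, 0.995, 0.002], [0.995, 0.104, 0.001], [0.001, 0.002, -1.0]]
contact_force: [-0.2, -0.5, 0.2]
width: 58.9
gripper_force: 0.0
```

Request:
play_rows:
  targets:
    - {"translation":[0,0,0],"dr":[0,0,0],"fingers":0.5}
    - {"translation":[0,0,0],"dr":[0,0,0],"fingers":0.6}
    - {"translation":[0,0,0],"dr":[0,0,0],"fingers":0.7}
    - {"translation":[0,0,0],"dr":[0,0,0],"fingers":0.8}
    - {"translation":[0,0,0],"dr":[0,0,0],"fingers":1}
    - {"translation":[0,0,0],"dr":[0,0,0],"fingers":1}
    - {"translation":[0,0,0],"dr":[0,0,0],"fingers":1}
    - {"translation":[0,0,0],"dr":[0,0,0],"fingers":1}
    - {"translation":[0,0,0],"dr":[0,0,0],"fingers":1}
    - {"translation":[0,0,0],"dr":[0,0,0],"fingers":1}

```text
clock: 4.35
tool_pos: [477.1, 345.2, 49.2]
ee_rot: [[-0.104, 0.995, 0.001], [0.995, 0.104, 0.001], [0.001, 0.001, -1.0]]
contact_force: [-1.6, -0.3, 6.3]
width: 32.9
gripper_force: 49.6
```

Request:
play_rows:
  targets:
    - {"translation":[0,0,-0.005],"dr":[0,0,0],"fingers":1}
    - {"translation":[0,0,-0.02],"dr":[0,0,0],"fingers":1}
    - {"translation":[0,0,-0.045],"dr":[0,0,0],"fingers":1}
    - {"translation":[0,0,-0.075],"dr":[0,0,0],"fingers":1}
    - {"translation":[0,0,-0.105],"dr":[0,0,0],"fingers":1}
    - {"translation":[0,0,-0.125],"dr":[0,0,0],"fingers":1}
    - {"translation":[-0.01,-0.001,-0.135],"dr":[0,0,0],"fingers":1}
    - {"translation":[-0.03,-0.003,-0.135],"dr":[0,0,0],"fingers":1}
    - {"translation":[-0.06,-0.005,-0.135],"dr":[0,0,0],"fingers":1}
    - {"translation":[-0.1,-0.009,-0.135],"dr":[0,0,0],"fingers":1}

```text
clock: 5.35
tool_pos: [477.7, 243.6, 183.1]
ee_rot: [[-0.106, 0.994, -0.0], [0.994, 0.106, -0.0], [-0.0, -0.0, -1.0]]
contact_force: [1.2, -0.5, -0.5]
width: 32.8
gripper_force: 49.6
```

Request:
play_rows:
  targets:
    - {"translation":[-0.045,-0.004,0],"dr":[0,0,0],"fingers":1}
    - {"translation":[-0.09,-0.008,0],"dr":[0,0,0],"fingers":1}
    - {"translation":[-0.135,-0.012,0],"dr":[0,0,0],"fingers":1}
    - {"translation":[-0.18,-0.016,0],"dr":[0,0,0],"fingers":1}
    - {"translation":[-0.225,-0.019,0],"dr":[0,0,0],"fingers":1}
    - {"translation":[-0.265,-0.023,0],"dr":[0,0,0],"fingers":1}
    - {"translation":[-0.305,-0.026,0],"dr":[0,0,0],"fingers":1}
    - {"translation":[-0.345,-0.03,0],"dr":[0,0,0],"fingers":1}
    - {"translation":[-0.385,-0.033,0],"dr":[0,0,0],"fingers":1}
    - {"translation":[-0.42,-0.036,0],"dr":[0,0,0],"fingers":1}

```text
clock: 6.35
tool_pos: [484.7, -179.1, 183.0]
ee_rot: [[-0.103, 0.995, -0.001], [0.995, 0.103, 0.0], [0.0, -0.001, -1.0]]
contact_force: [0.5, 1.6, -0.1]
width: 33.1
gripper_force: 49.6
```

Request:
play_rows:
  targets:
    - {"translation":[-0.035,-0.003,0],"dr":[0,0,0],"fingers":1}
    - {"translation":[-0.065,-0.006,0],"dr":[0,0,0],"fingers":1}
    - {"translation":[-0.095,-0.008,0],"dr":[0,0,0],"fingers":1}
    - {"translation":[-0.115,-0.01,0],"dr":[0,0,0],"fingers":1}
    - {"translation":[-0.13,-0.012,0],"dr":[0,0,0],"fingers":1}
    - {"translation":[-0.14,-0.012,0],"dr":[0,0,0],"fingers":1}
    - {"translation":[-0.14,-0.012,0],"dr":[0,0,0],"fingers":1}
    - {"translation":[-0.14,-0.012,0.02],"dr":[0,0,0],"fingers":1}
    - {"translation":[-0.14,-0.012,0.04],"dr":[0,0,0],"fingers":1}
    - {"translation":[-0.14,-0.012,0.06],"dr":[0,0,0],"fingers":1}

```text
clock: 7.35
tool_pos: [488.9, -316.1, 122.9]
ee_rot: [[-0.106, 0.994, 0.0], [0.994, 0.106, 0.0], [0.0, 0.0, -1.0]]
contact_force: [-0.8, 0.5, -0.9]
width: 32.9
gripper_force: 49.6
```

Request:
play_rows:
  targets:
    - {"translation":[0,0,0.02],"dr":[0,0,0],"fingers":1}
    - {"translation":[0,0,0.04],"dr":[0,0,0],"fingers":1}
    - {"translation":[0,0,0.055],"dr":[0,0,0],"fingers":1}
    - {"translation":[0,0,0.065],"dr":[0,0,0],"fingers":1}
    - {"translation":[0,0,0.07],"dr":[0,0,0],"fingers":1}
    - {"translation":[0,0,0.073],"dr":[0,0,0],"fingers":1}
    - {"translation":[0,0,0.075],"dr":[0,0,0],"fingers":1}
    - {"translation":[0,0,0.075],"dr":[0,0,0],"fingers":1}
    - {"translation":[0,0,0.075],"dr":[0,0,0],"fingers":1}
    - {"translation":[0,0,0.075],"dr":[0,0,0],"fingers":1}

```text
clock: 8.35
tool_pos: [489.4, -317.9, 49.3]
ee_rot: [[-0.104, 0.995, 0.001], [0.995, 0.104, -0.001], [-0.001, 0.001, -1.0]]
contact_force: [-1.2, 1.4, 4.3]
width: 32.9
gripper_force: 49.7
```

```bash
python3 - <<'E'
from h import *
p=read_camera('top');q=read_camera('scene')
a=cv2.resize(p['img'][150:270,300:460],None,fx=2.5,fy=2.5,interpolation=cv2.INTER_CUBIC)
b=cv2.resize(q['img'][90:240,110:310],None,fx=2,fy=2,interpolation=cv2.INTER_CUBIC)
cv2.imwrite('pics/p1.png',np.hstack([a,b]))
E
```

```text
(no output)
```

View pics/p1.png

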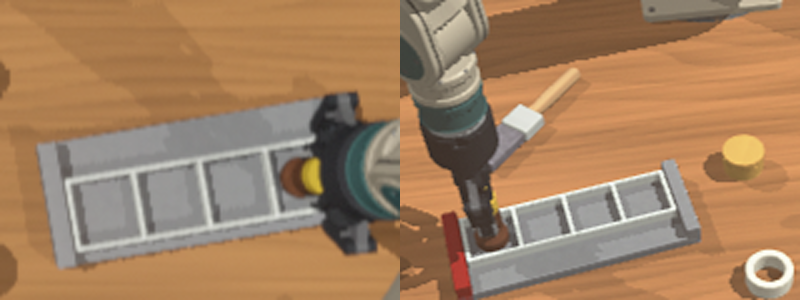

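Request:
play_rows:
  targets:
    - {"translation":[0,0,0],"dr":[0,0,0],"fingers":0.55}
    - {"translation":[0,0,0],"dr":[0,0,0],"fingers":0.45}
    - {"translation":[0,0,0],"dr":[0,0,0],"fingers":0.3}
    - {"translation":[0,0,0],"dr":[0,0,0],"fingers":0.1}
    - {"translation":[0,0,0],"dr":[0,0,0],"fingers":0}
    - {"translation":[0,0,-0.01],"dr":[0,0,0],"fingers":0}
    - {"translation":[0,0,-0.035],"dr":[0,0,0],"fingers":0}
    - {"translation":[0,0,-0.07],"dr":[0,0,0],"fingers":0}
    - {"translation":[0,0,-0.105],"dr":[0,0,0],"fingers":0}
    - {"translation":[0,0,-0.133],"dr":[0,0,0],"fingers":0}

```text
clock: 9.45
tool_pos: [489.3, -317.9, 184.4]
ee_rot: [[-0.104, 0.995, 0.002], [0.995, 0.104, -0.002], [-0.002, 0.002, -1.0]]
contact_force: [0.7, -1.3, -0.1]
width: 85.6
gripper_force: 0.0
```

Request:
play_rows:
  targets:
    - {"translation":[0.02,0.002,0],"dr":[0,0,0],"fingers":0}
    - {"translation":[0.05,0.004,0],"dr":[0,0,0],"fingers":0}
    - {"translation":[0.09,0.008,0],"dr":[0,0,0],"fingers":0}
    - {"translation":[0.13,0.011,0],"dr":[0,0,0],"fingers":0}
    - {"translation":[0.17,0.015,0],"dr":[0,0,0],"fingers":0}
    - {"translation":[0.21,0.018,0],"dr":[0,0,0],"fingers":0}
    - {"translation":[0.25,0.022,0],"dr":[0,0,0],"fingers":0}
    - {"translation":[0.29,0.025,0],"dr":[0,0,0],"fingers":0}
    - {"translation":[0.33,0.029,0],"dr":[0,0,0],"fingers":0}
    - {"translation":[0.37,0.032,0],"dr":[0,0,0],"fingers":0}

```text
clock: 10.45
tool_pos: [480.9, 55.9, 181.1]
ee_rot: [[-0.104, 0.995, -0.0], [0.995, 0.104, 0.0], [0.0, -0.0, -1.0]]
contact_force: [1.1, -0.3, 0.2]
width: 85.1
gripper_force: 0.0
```

Request:
play_rows:
  targets:
    - {"translation":[0.04,0.004,0],"dr":[0,0,0],"fingers":0}
    - {"translation":[0.08,0.007,0],"dr":[0,0,0],"fingers":0}
    - {"translation":[0.12,0.011,0],"dr":[0,0,0],"fingers":0}
    - {"translation":[0.16,0.014,0],"dr":[0,0,0],"fingers":0}
    - {"translation":[0.19,0.017,0],"dr":[0,0,0],"fingers":0}
    - {"translation":[0.21,0.019,0],"dr":[0,0,0],"fingers":0}
    - {"translation":[0.227,0.02,0],"dr":[0,0,0],"fingers":0}
    - {"translation":[0.227,0.02,0],"dr":[0,0,0],"fingers":0}
    - {"translation":[0.227,0.02,0],"dr":[0,0,0],"fingers":0}
    - {"translation":[0.227,0.02,0],"dr":[0,0,0],"fingers":0}

```text
clock: 11.45
tool_pos: [477.9, 280.9, 181.2]
ee_rot: [[-0.103, 0.995, -0.001], [0.995, 0.103, -0.001], [-0.001, -0.001, -1.0]]
contact_force: [0.9, 0.4, 0.1]
width: 85.6
gripper_force: 0.0
```

```bash
cat > look.py <<'E'
from h import *
import sys
cs=sys.argv[2:]
p=read_camera('top');q=read_camera('scene')
a=cv2.resize(p['img'][170:270,100:460],None,fx=2.2,fy=2.2,interpolation=cv2.INTER_CUBIC)
b=cv2.resize(q['img'][125:245,100:460],None,fx=2.2,fy=2.2,interpolation=cv2.INTER_CUBIC)
cv2.imwrite('pics/%s.png'%sys.argv[1],np.vstack([a,b]))
s=state();print(s['clock'],s['tool_pos'])
E
python3 look.py p2
```

```text
11.55 [478.14584717 280.7643655  181.26227783]
```

View pics/p2.png

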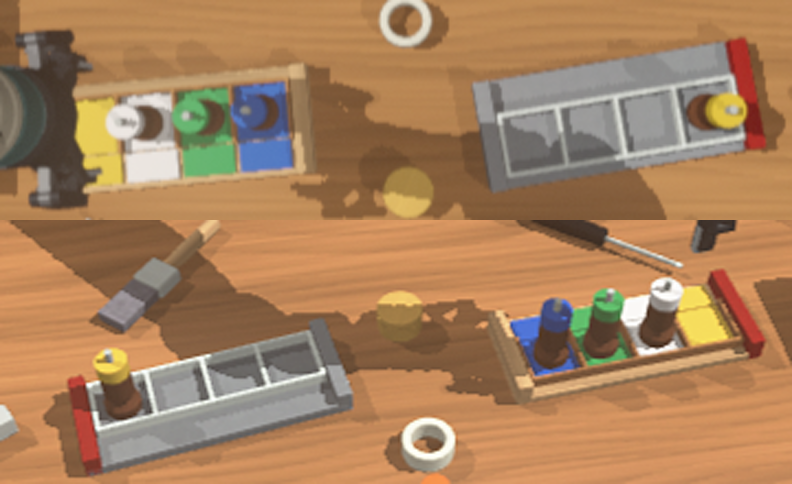

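Request:
play_rows:
  targets:
    - {"translation":[0.002,0,0.01],"dr":[0,0,0],"fingers":0}
    - {"translation":[0.002,0,0.035],"dr":[0,0,0],"fingers":0}
    - {"translation":[0.002,0,0.06],"dr":[0,0,0],"fingers":0}
    - {"translation":[0.002,0,0.085],"dr":[0,0,0],"fingers":0}
    - {"translation":[0.002,0,0.11],"dr":[0,0,0],"fingers":0}
    - {"translation":[0.002,0,0.125],"dr":[0,0,0],"fingers":0}
    - {"translation":[0.002,0,0.133],"dr":[0,0,0],"fingers":0}
    - {"translation":[0.002,0,0.133],"dr":[0,0,0],"fingers":0}
    - {"translation":[0.002,0,0.133],"dr":[0,0,0],"fingers":0.3}
    - {"translation":[0.002,0,0.133],"dr":[0,0,0],"fingers":0.4}

```text
clock: 12.55
tool_pos: [479.0, 284.1, 49.4]
ee_rot: [[-0.104, 0.995, 0.002], [0.995, 0.104, 0.001], [0.001, 0.002, -1.0]]
contact_force: [0.2, -0.1, 0.7]
width: 58.8
gripper_force: 0.0
```

Request:
play_rows:
  targets:
    - {"translation":[0,0,0],"dr":[0,0,0],"fingers":0.5}
    - {"translation":[0,0,0],"dr":[0,0,0],"fingers":0.6}
    - {"translation":[0,0,0],"dr":[0,0,0],"fingers":0.7}
    - {"translation":[0,0,0],"dr":[0,0,0],"fingers":0.8}
    - {"translation":[0,0,0],"dr":[0,0,0],"fingers":1}
    - {"translation":[0,0,0],"dr":[0,0,0],"fingers":1}
    - {"translation":[0,0,0],"dr":[0,0,0],"fingers":1}
    - {"translation":[0,0,0],"dr":[0,0,0],"fingers":1}
    - {"translation":[0,0,0],"dr":[0,0,0],"fingers":1}
    - {"translation":[0,0,0],"dr":[0,0,0],"fingers":1}

```text
clock: 13.55
tool_pos: [478.6, 284.1, 49.3]
ee_rot: [[-0.104, 0.995, 0.001], [0.995, 0.104, 0.001], [0.001, 0.001, -1.0]]
contact_force: [-1.5, -0.2, 6.1]
width: 32.7
gripper_force: 49.6
```

```bash
python3 - <<'E'
from h import *
p=read_camera('top');print(at(p,((726.5)/2.2-.5+100,(110.5)/2.2-.5+170),92))
E
```

```text
[ 488.98270946 -314.17642362   92.        ]
```

Request:
play_rows:
  targets:
    - {"translation":[0,0,-0.005],"dr":[0,0,0],"fingers":1}
    - {"translation":[0,0,-0.02],"dr":[0,0,0],"fingers":1}
    - {"translation":[0,0,-0.045],"dr":[0,0,0],"fingers":1}
    - {"translation":[0,0,-0.075],"dr":[0,0,0],"fingers":1}
    - {"translation":[0,0,-0.105],"dr":[0,0,0],"fingers":1}
    - {"translation":[0,0,-0.125],"dr":[0,0,0],"fingers":1}
    - {"translation":[-0.01,-0.001,-0.135],"dr":[0,0,0],"fingers":1}
    - {"translation":[-0.03,-0.003,-0.135],"dr":[0,0,0],"fingers":1}
    - {"translation":[-0.06,-0.006,-0.135],"dr":[0,0,0],"fingers":1}
    - {"translation":[-0.1,-0.01,-0.135],"dr":[0,0,0],"fingers":1}

```text
clock: 14.6
tool_pos: [477.6, 182.2, 182.4]
ee_rot: [[-0.106, 0.994, -0.001], [0.994, 0.106, -0.0], [-0.0, -0.001, -1.0]]
contact_force: [-0.5, -0.8, -0.5]
width: 33.0
gripper_force: 49.7
```

Request:
play_rows:
  targets:
    - {"translation":[-0.04,-0.004,0],"dr":[0,0,0],"fingers":1}
    - {"translation":[-0.08,-0.008,0],"dr":[0,0,0],"fingers":1}
    - {"translation":[-0.12,-0.012,0],"dr":[0,0,0],"fingers":1}
    - {"translation":[-0.16,-0.016,0],"dr":[0,0,0],"fingers":1}
    - {"translation":[-0.2,-0.02,0],"dr":[0,0,0],"fingers":1}
    - {"translation":[-0.235,-0.024,0],"dr":[0,0,0],"fingers":1}
    - {"translation":[-0.27,-0.028,0],"dr":[0,0,0],"fingers":1}
    - {"translation":[-0.305,-0.032,0],"dr":[0,0,0],"fingers":1}
    - {"translation":[-0.34,-0.035,0],"dr":[0,0,0],"fingers":1}
    - {"translation":[-0.37,-0.038,0],"dr":[0,0,0],"fingers":1}

```text
clock: 15.6
tool_pos: [477.7, -190.5, 182.2]
ee_rot: [[-0.103, 0.995, -0.002], [0.995, 0.103, 0.001], [0.001, -0.002, -1.0]]
contact_force: [0.9, 0.7, -0.4]
width: 32.9
gripper_force: 49.7
```

Request:
play_rows:
  targets:
    - {"translation":[-0.025,-0.003,0],"dr":[0,0,0],"fingers":1}
    - {"translation":[-0.045,-0.005,0],"dr":[0,0,0],"fingers":1}
    - {"translation":[-0.06,-0.007,0],"dr":[0,0,0],"fingers":1}
    - {"translation":[-0.067,-0.008,0],"dr":[0,0,0],"fingers":1}
    - {"translation":[-0.067,-0.008,0],"dr":[0,0,0],"fingers":1}
    - {"translation":[-0.067,-0.008,0],"dr":[0,0,0],"fingers":1}
    - {"translation":[-0.067,-0.008,0],"dr":[0,0,0],"fingers":1}
    - {"translation":[-0.067,-0.008,0.02],"dr":[0,0,0],"fingers":1}
    - {"translation":[-0.067,-0.008,0.04],"dr":[0,0,0],"fingers":1}
    - {"translation":[-0.067,-0.008,0.06],"dr":[0,0,0],"fingers":1}

```text
clock: 16.6
tool_pos: [478.6, -255.4, 123.0]
ee_rot: [[-0.106, 0.994, 0.001], [0.994, 0.106, -0.0], [-0.0, 0.001, -1.0]]
contact_force: [-0.6, 0.5, -0.7]
width: 32.9
gripper_force: 49.7
```

On target (478.5, -255.4). Lower, release, and return to green.

Request:
play_rows:
  targets:
    - {"translation":[0,0,0.02],"dr":[0,0,0],"fingers":1}
    - {"translation":[0,0,0.04],"dr":[0,0,0],"fingers":1}
    - {"translation":[0,0,0.055],"dr":[0,0,0],"fingers":1}
    - {"translation":[0,0,0.065],"dr":[0,0,0],"fingers":1}
    - {"translation":[0,0,0.07],"dr":[0,0,0],"fingers":1}
    - {"translation":[0,0,0.073],"dr":[0,0,0],"fingers":1}
    - {"translation":[0,0,0.075],"dr":[0,0,0],"fingers":1}
    - {"translation":[0,0,0.075],"dr":[0,0,0],"fingers":1}
    - {"translation":[0,0,0.075],"dr":[0,0,0],"fingers":1}
    - {"translation":[0,0,0.075],"dr":[0,0,0],"fingers":1}

```text
clock: 17.6
tool_pos: [479.0, -256.6, 49.3]
ee_rot: [[-0.104, 0.995, 0.001], [0.995, 0.104, -0.001], [-0.001, 0.001, -1.0]]
contact_force: [-0.4, 0.1, 3.9]
width: 32.9
gripper_force: 49.7
```

Request:
play_rows:
  targets:
    - {"translation":[0,0,0],"dr":[0,0,0],"fingers":0.55}
    - {"translation":[0,0,0],"dr":[0,0,0],"fingers":0.45}
    - {"translation":[0,0,0],"dr":[0,0,0],"fingers":0.3}
    - {"translation":[0,0,0],"dr":[0,0,0],"fingers":0.1}
    - {"translation":[0,0,0],"dr":[0,0,0],"fingers":0}
    - {"translation":[0,0,-0.01],"dr":[0,0,0],"fingers":0}
    - {"translation":[0,0,-0.035],"dr":[0,0,0],"fingers":0}
    - {"translation":[0,0,-0.07],"dr":[0,0,0],"fingers":0}
    - {"translation":[0,0,-0.105],"dr":[0,0,0],"fingers":0}
    - {"translation":[0,0,-0.133],"dr":[0,0,0],"fingers":0}

```text
clock: 18.6
tool_pos: [478.9, -256.6, 184.3]
ee_rot: [[-0.104, 0.995, 0.002], [0.995, 0.104, -0.001], [-0.002, 0.002, -1.0]]
contact_force: [0.4, -0.4, -0.3]
width: 85.1
gripper_force: 0.0
```

Request:
play_rows:
  targets:
    - {"translation":[0.02,0.002,0],"dr":[0,0,0],"fingers":0}
    - {"translation":[0.05,0.006,0],"dr":[0,0,0],"fingers":0}
    - {"translation":[0.09,0.01,0],"dr":[0,0,0],"fingers":0}
    - {"translation":[0.13,0.015,0],"dr":[0,0,0],"fingers":0}
    - {"translation":[0.17,0.02,0],"dr":[0,0,0],"fingers":0}
    - {"translation":[0.21,0.025,0],"dr":[0,0,0],"fingers":0}
    - {"translation":[0.25,0.029,0],"dr":[0,0,0],"fingers":0}
    - {"translation":[0.29,0.034,0],"dr":[0,0,0],"fingers":0}
    - {"translation":[0.33,0.039,0],"dr":[0,0,0],"fingers":0}
    - {"translation":[0.37,0.043,0],"dr":[0,0,0],"fingers":0}

```text
clock: 19.6
tool_pos: [482.5, 117.9, 182.3]
ee_rot: [[-0.104, 0.995, 0.002], [0.995, 0.104, 0.0], [-0.0, 0.002, -1.0]]
contact_force: [1.5, 0.5, -0.7]
width: 85.2
gripper_force: 0.0
```

Request:
play_rows:
  targets:
    - {"translation":[0.035,0.004,0],"dr":[0,0,0],"fingers":0}
    - {"translation":[0.06,0.007,0],"dr":[0,0,0],"fingers":0}
    - {"translation":[0.085,0.01,0],"dr":[0,0,0],"fingers":0}
    - {"translation":[0.098,0.012,0],"dr":[0,0,0],"fingers":0}
    - {"translation":[0.098,0.012,0],"dr":[0,0,0],"fingers":0}
    - {"translation":[0.098,0.012,0],"dr":[0,0,0],"fingers":0}
    - {"translation":[0.098,0.012,0],"dr":[0,0,0],"fingers":0}
    - {"translation":[0.098,0.012,0],"dr":[0,0,0],"fingers":0}
    - {"translation":[0.098,0.012,0],"dr":[0,0,0],"fingers":0}
    - {"translation":[0.098,0.012,0],"dr":[0,0,0],"fingers":0}

```text
clock: 20.6
tool_pos: [484.2, 214.4, 181.3]
ee_rot: [[-0.103, 0.995, -0.0], [0.995, 0.103, -0.0], [-0.0, -0.0, -1.0]]
contact_force: [0.5, -0.7, 0.3]
width: 85.1
gripper_force: 0.0
```

```bash
python3 look.py p3
```

```text
20.7 [484.2146239  214.66585155 181.32568507]
```

View pics/p3.png

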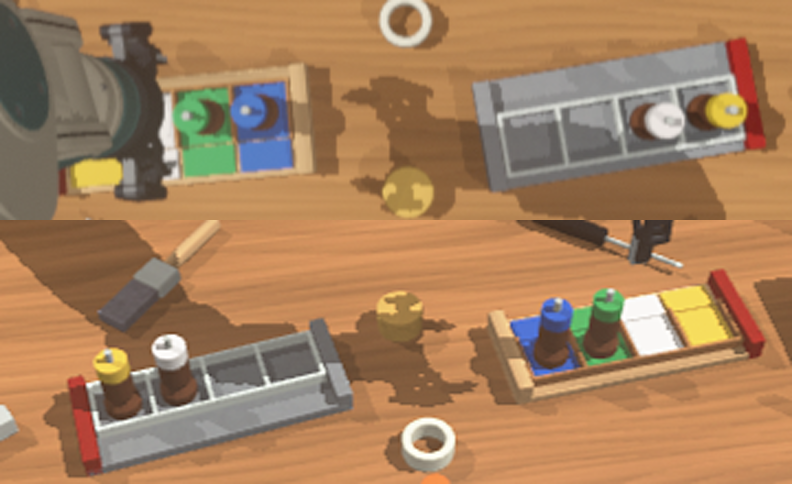

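White is upright in cell 2 (top-view crop ≈(664,121)). Now green: grasp and carry to (468.6, -194.2).

Request:
play_rows:
  targets:
    - {"translation":[0,0,0.01],"dr":[0,0,0],"fingers":0}
    - {"translation":[0,0,0.035],"dr":[0,0,0],"fingers":0}
    - {"translation":[0,0,0.06],"dr":[0,0,0],"fingers":0}
    - {"translation":[0,0,0.085],"dr":[0,0,0],"fingers":0}
    - {"translation":[0,0,0.11],"dr":[0,0,0],"fingers":0}
    - {"translation":[0,0,0.125],"dr":[0,0,0],"fingers":0}
    - {"translation":[0,0,0.133],"dr":[0,0,0],"fingers":0}
    - {"translation":[0,0,0.133],"dr":[0,0,0],"fingers":0}
    - {"translation":[0,0,0.133],"dr":[0,0,0],"fingers":0.3}
    - {"translation":[0,0,0.133],"dr":[0,0,0],"fingers":0.4}

```text
clock: 21.7
tool_pos: [485.2, 215.3, 49.3]
ee_rot: [[-0.104, 0.995, 0.002], [0.995, 0.104, 0.001], [0.0, 0.002, -1.0]]
contact_force: [0.8, 0.4, -0.6]
width: 58.9
gripper_force: 0.0
```

Request:
play_rows:
  targets:
    - {"translation":[0,0,0],"dr":[0,0,0],"fingers":0.5}
    - {"translation":[0,0,0],"dr":[0,0,0],"fingers":0.6}
    - {"translation":[0,0,0],"dr":[0,0,0],"fingers":0.7}
    - {"translation":[0,0,0],"dr":[0,0,0],"fingers":0.8}
    - {"translation":[0,0,0],"dr":[0,0,0],"fingers":1}
    - {"translation":[0,0,0],"dr":[0,0,0],"fingers":1}
    - {"translation":[0,0,0],"dr":[0,0,0],"fingers":1}
    - {"translation":[0,0,0],"dr":[0,0,0],"fingers":1}
    - {"translation":[0,0,0],"dr":[0,0,0],"fingers":1}
    - {"translation":[0,0,0],"dr":[0,0,0],"fingers":1}

```text
clock: 22.7
tool_pos: [484.9, 215.2, 49.2]
ee_rot: [[-0.104, 0.995, 0.001], [0.995, 0.104, 0.001], [0.0, 0.001, -1.0]]
contact_force: [-0.8, 0.5, 5.9]
width: 32.7
gripper_force: 49.5
```

Request:
play_rows:
  targets:
    - {"translation":[0,0,-0.005],"dr":[0,0,0],"fingers":1}
    - {"translation":[0,0,-0.02],"dr":[0,0,0],"fingers":1}
    - {"translation":[0,0,-0.045],"dr":[0,0,0],"fingers":1}
    - {"translation":[0,0,-0.075],"dr":[0,0,0],"fingers":1}
    - {"translation":[0,0,-0.105],"dr":[0,0,0],"fingers":1}
    - {"translation":[0,0,-0.125],"dr":[0,0,0],"fingers":1}
    - {"translation":[-0.01,-0.001,-0.135],"dr":[0,0,0],"fingers":1}
    - {"translation":[-0.03,-0.004,-0.135],"dr":[0,0,0],"fingers":1}
    - {"translation":[-0.06,-0.009,-0.135],"dr":[0,0,0],"fingers":1}
    - {"translation":[-0.1,-0.014,-0.135],"dr":[0,0,0],"fingers":1}

```text
clock: 23.7
tool_pos: [479.6, 113.2, 182.4]
ee_rot: [[-0.107, 0.994, -0.002], [0.994, 0.107, -0.0], [-0.0, -0.002, -1.0]]
contact_force: [1.0, -1.0, -0.9]
width: 32.8
gripper_force: 49.7
```

Request:
play_rows:
  targets:
    - {"translation":[-0.04,-0.006,0],"dr":[0,0,0],"fingers":1}
    - {"translation":[-0.08,-0.012,0],"dr":[0,0,0],"fingers":1}
    - {"translation":[-0.12,-0.018,0],"dr":[0,0,0],"fingers":1}
    - {"translation":[-0.155,-0.023,0],"dr":[0,0,0],"fingers":1}
    - {"translation":[-0.19,-0.028,0],"dr":[0,0,0],"fingers":1}
    - {"translation":[-0.22,-0.033,0],"dr":[0,0,0],"fingers":1}
    - {"translation":[-0.25,-0.037,0],"dr":[0,0,0],"fingers":1}
    - {"translation":[-0.275,-0.04,0],"dr":[0,0,0],"fingers":1}
    - {"translation":[-0.295,-0.043,0],"dr":[0,0,0],"fingers":1}
    - {"translation":[-0.306,-0.045,0],"dr":[0,0,0],"fingers":1}

```text
clock: 24.7
tool_pos: [466.6, -196.5, 182.2]
ee_rot: [[-0.102, 0.995, -0.002], [0.995, 0.102, 0.001], [0.001, -0.002, -1.0]]
contact_force: [-0.9, 0.3, -0.9]
width: 33.0
gripper_force: 49.7
```

Request:
play_rows:
  targets:
    - {"translation":[0,0,0],"dr":[0,0,0],"fingers":1}
    - {"translation":[0,0,0],"dr":[0,0,0],"fingers":1}
    - {"translation":[0,0,0.01],"dr":[0,0,0],"fingers":1}
    - {"translation":[0,0,0.03],"dr":[0,0,0],"fingers":1}
    - {"translation":[0,0,0.05],"dr":[0,0,0],"fingers":1}
    - {"translation":[0,0,0.06],"dr":[0,0,0],"fingers":1}
    - {"translation":[0,0,0.06],"dr":[0,0,0],"fingers":1}
    - {"translation":[0,0,0.06],"dr":[0,0,0],"fingers":1}
    - {"translation":[0,0,0.06],"dr":[0,0,0],"fingers":1}
    - {"translation":[0,0,0.06],"dr":[0,0,0],"fingers":1}

```text
clock: 25.7
tool_pos: [468.7, -195.4, 124.4]
ee_rot: [[-0.104, 0.995, 0.002], [0.995, 0.104, -0.001], [-0.001, 0.002, -1.0]]
contact_force: [0.2, -0.4, -0.9]
width: 33.3
gripper_force: 49.7
```

Green is over cell 3. Lower, release and go to blue.

Request:
play_rows:
  targets:
    - {"translation":[0,0,0.02],"dr":[0,0,0],"fingers":1}
    - {"translation":[0,0,0.04],"dr":[0,0,0],"fingers":1}
    - {"translation":[0,0,0.055],"dr":[0,0,0],"fingers":1}
    - {"translation":[0,0,0.065],"dr":[0,0,0],"fingers":1}
    - {"translation":[0,0,0.07],"dr":[0,0,0],"fingers":1}
    - {"translation":[0,0,0.073],"dr":[0,0,0],"fingers":1}
    - {"translation":[0,0,0.075],"dr":[0,0,0],"fingers":1}
    - {"translation":[0,0,0.075],"dr":[0,0,0],"fingers":1}
    - {"translation":[0,0,0.075],"dr":[0,0,0],"fingers":1}
    - {"translation":[0,0,0.075],"dr":[0,0,0],"fingers":1}

```text
clock: 26.7
tool_pos: [468.5, -195.4, 49.2]
ee_rot: [[-0.104, 0.995, 0.001], [0.995, 0.104, -0.001], [-0.001, 0.001, -1.0]]
contact_force: [-1.0, 0.8, 5.3]
width: 32.9
gripper_force: 49.7
```

Request:
play_rows:
  targets:
    - {"translation":[0,0,0],"dr":[0,0,0],"fingers":0.55}
    - {"translation":[0,0,0],"dr":[0,0,0],"fingers":0.45}
    - {"translation":[0,0,0],"dr":[0,0,0],"fingers":0.3}
    - {"translation":[0,0,0],"dr":[0,0,0],"fingers":0.1}
    - {"translation":[0,0,0],"dr":[0,0,0],"fingers":0}
    - {"translation":[0,0,-0.01],"dr":[0,0,0],"fingers":0}
    - {"translation":[0,0,-0.035],"dr":[0,0,0],"fingers":0}
    - {"translation":[0,0,-0.07],"dr":[0,0,0],"fingers":0}
    - {"translation":[0,0,-0.105],"dr":[0,0,0],"fingers":0}
    - {"translation":[0,0,-0.133],"dr":[0,0,0],"fingers":0}

```text
clock: 27.7
tool_pos: [468.4, -195.3, 184.2]
ee_rot: [[-0.104, 0.995, 0.002], [0.995, 0.104, -0.001], [-0.002, 0.002, -1.0]]
contact_force: [0.5, -0.6, 0.1]
width: 85.3
gripper_force: 0.0
```

Request:
play_rows:
  targets:
    - {"translation":[0.02,0.003,0],"dr":[0,0,0],"fingers":0}
    - {"translation":[0.05,0.008,0],"dr":[0,0,0],"fingers":0}
    - {"translation":[0.09,0.015,0],"dr":[0,0,0],"fingers":0}
    - {"translation":[0.135,0.022,0],"dr":[0,0,0],"fingers":0}
    - {"translation":[0.18,0.03,0],"dr":[0,0,0],"fingers":0}
    - {"translation":[0.225,0.037,0],"dr":[0,0,0],"fingers":0}
    - {"translation":[0.265,0.044,0],"dr":[0,0,0],"fingers":0}
    - {"translation":[0.305,0.051,0],"dr":[0,0,0],"fingers":0}
    - {"translation":[0.335,0.056,0],"dr":[0,0,0],"fingers":0}
    - {"translation":[0.349,0.058,0],"dr":[0,0,0],"fingers":0}

```text
clock: 28.7
tool_pos: [489.2, 160.6, 182.1]
ee_rot: [[-0.107, 0.994, 0.001], [0.994, 0.107, 0.001], [0.0, 0.001, -1.0]]
contact_force: [-0.3, -0.6, -0.1]
width: 85.4
gripper_force: 0.0
```

```bash
python3 look.py p4
```

```text
28.8 [489.19053825 159.47565548 181.83813673]
```

View pics/p4.png

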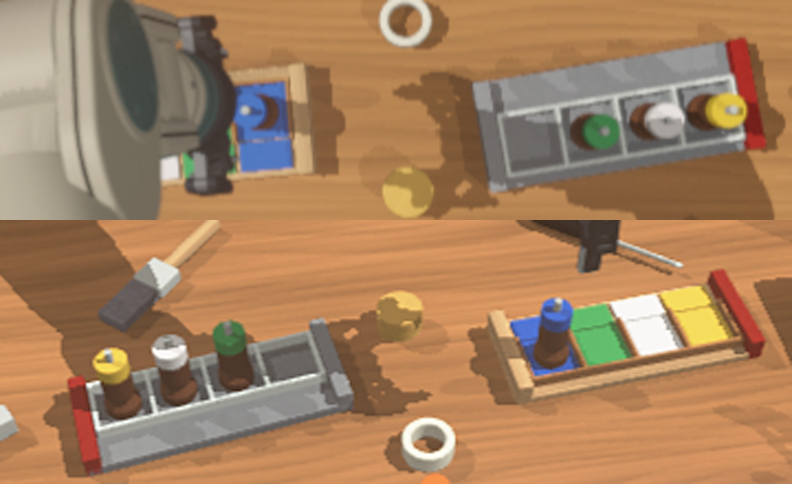

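Green is upright in cell 3 (crop ≈(602,131)). Now blue, to (458.6, -133).

Request:
play_rows:
  targets:
    - {"translation":[0,0,0.01],"dr":[0,0,0],"fingers":0}
    - {"translation":[0,0,0.035],"dr":[0,0,0],"fingers":0}
    - {"translation":[0,0,0.06],"dr":[0,0,0],"fingers":0}
    - {"translation":[0,0,0.085],"dr":[0,0,0],"fingers":0}
    - {"translation":[0,0,0.11],"dr":[0,0,0],"fingers":0}
    - {"translation":[0,0,0.125],"dr":[0,0,0],"fingers":0}
    - {"translation":[0,0,0.133],"dr":[0,0,0],"fingers":0}
    - {"translation":[0,0,0.133],"dr":[0,0,0],"fingers":0}
    - {"translation":[0,0,0.133],"dr":[0,0,0],"fingers":0.3}
    - {"translation":[0,0,0.133],"dr":[0,0,0],"fingers":0.4}

```text
clock: 29.8
tool_pos: [490.2, 158.1, 49.4]
ee_rot: [[-0.104, 0.995, 0.002], [0.995, 0.104, 0.0], [0.0, 0.002, -1.0]]
contact_force: [-1.0, -0.8, 0.5]
width: 59.1
gripper_force: 0.0
```

Request:
play_rows:
  targets:
    - {"translation":[0,0,0],"dr":[0,0,0],"fingers":0.5}
    - {"translation":[0,0,0],"dr":[0,0,0],"fingers":0.6}
    - {"translation":[0,0,0],"dr":[0,0,0],"fingers":0.7}
    - {"translation":[0,0,0],"dr":[0,0,0],"fingers":0.8}
    - {"translation":[0,0,0],"dr":[0,0,0],"fingers":1}
    - {"translation":[0,0,0],"dr":[0,0,0],"fingers":1}
    - {"translation":[0,0,0],"dr":[0,0,0],"fingers":1}
    - {"translation":[0,0,0],"dr":[0,0,0],"fingers":1}
    - {"translation":[0,0,0],"dr":[0,0,0],"fingers":1}
    - {"translation":[0,0,0],"dr":[0,0,0],"fingers":1}

```text
clock: 30.8
tool_pos: [489.7, 158.4, 49.2]
ee_rot: [[-0.104, 0.995, 0.001], [0.995, 0.104, 0.0], [0.0, 0.001, -1.0]]
contact_force: [-0.7, -0.4, 5.8]
width: 33.3
gripper_force: 49.5
```

Request:
play_rows:
  targets:
    - {"translation":[0,0,-0.005],"dr":[0,0,0],"fingers":1}
    - {"translation":[0,0,-0.02],"dr":[0,0,0],"fingers":1}
    - {"translation":[0,0,-0.045],"dr":[0,0,0],"fingers":1}
    - {"translation":[0,0,-0.075],"dr":[0,0,0],"fingers":1}
    - {"translation":[0,0,-0.105],"dr":[0,0,0],"fingers":1}
    - {"translation":[0,0,-0.125],"dr":[0,0,0],"fingers":1}
    - {"translation":[-0.01,-0.002,-0.135],"dr":[0,0,0],"fingers":1}
    - {"translation":[-0.03,-0.006,-0.135],"dr":[0,0,0],"fingers":1}
    - {"translation":[-0.06,-0.013,-0.135],"dr":[0,0,0],"fingers":1}
    - {"translation":[-0.09,-0.02,-0.135],"dr":[0,0,0],"fingers":1}

```text
clock: 31.8
tool_pos: [477.4, 65.3, 182.4]
ee_rot: [[-0.105, 0.994, -0.002], [0.994, 0.105, -0.0], [-0.0, -0.002, -1.0]]
contact_force: [0.5, -0.6, -1.3]
width: 32.6
gripper_force: 49.7
```

Request:
play_rows:
  targets:
    - {"translation":[-0.035,-0.007,0],"dr":[0,0,0],"fingers":1}
    - {"translation":[-0.07,-0.014,0],"dr":[0,0,0],"fingers":1}
    - {"translation":[-0.105,-0.022,0],"dr":[0,0,0],"fingers":1}
    - {"translation":[-0.135,-0.028,0],"dr":[0,0,0],"fingers":1}
    - {"translation":[-0.16,-0.033,0],"dr":[0,0,0],"fingers":1}
    - {"translation":[-0.18,-0.037,0],"dr":[0,0,0],"fingers":1}
    - {"translation":[-0.195,-0.04,0],"dr":[0,0,0],"fingers":1}
    - {"translation":[-0.197,-0.041,0],"dr":[0,0,0],"fingers":1}
    - {"translation":[-0.197,-0.041,0],"dr":[0,0,0],"fingers":1}
    - {"translation":[-0.197,-0.041,0],"dr":[0,0,0],"fingers":1}

```text
clock: 32.8
tool_pos: [457.8, -132.9, 182.8]
ee_rot: [[-0.105, 0.995, -0.001], [0.995, 0.105, 0.001], [0.001, -0.001, -1.0]]
contact_force: [0.4, 0.1, -0.8]
width: 33.0
gripper_force: 49.8
```

Request:
play_rows:
  targets:
    - {"translation":[0,0,0],"dr":[0,0,0],"fingers":1}
    - {"translation":[0,0,0],"dr":[0,0,0],"fingers":1}
    - {"translation":[0,0,0.01],"dr":[0,0,0],"fingers":1}
    - {"translation":[0,0,0.03],"dr":[0,0,0],"fingers":1}
    - {"translation":[0,0,0.05],"dr":[0,0,0],"fingers":1}
    - {"translation":[0,0,0.06],"dr":[0,0,0],"fingers":1}
    - {"translation":[0,0,0.06],"dr":[0,0,0],"fingers":1}
    - {"translation":[0,0,0.06],"dr":[0,0,0],"fingers":1}
    - {"translation":[0,0,0.06],"dr":[0,0,0],"fingers":1}
    - {"translation":[0,0,0.06],"dr":[0,0,0],"fingers":1}

```text
clock: 33.8
tool_pos: [459.3, -134.0, 124.3]
ee_rot: [[-0.104, 0.995, 0.002], [0.995, 0.104, -0.001], [-0.001, 0.002, -1.0]]
contact_force: [0.0, 0.1, -1.1]
width: 33.2
gripper_force: 49.8
```

Request:
play_rows:
  targets:
    - {"translation":[0,0,0.02],"dr":[0,0,0],"fingers":1}
    - {"translation":[0,0,0.04],"dr":[0,0,0],"fingers":1}
    - {"translation":[0,0,0.055],"dr":[0,0,0],"fingers":1}
    - {"translation":[0,0,0.065],"dr":[0,0,0],"fingers":1}
    - {"translation":[0,0,0.07],"dr":[0,0,0],"fingers":1}
    - {"translation":[0,0,0.073],"dr":[0,0,0],"fingers":1}
    - {"translation":[0,0,0.075],"dr":[0,0,0],"fingers":1}
    - {"translation":[0,0,0.075],"dr":[0,0,0],"fingers":1}
    - {"translation":[0,0,0.075],"dr":[0,0,0],"fingers":1}
    - {"translation":[0,0,0.075],"dr":[0,0,0],"fingers":1}

```text
clock: 34.8
tool_pos: [459.1, -134.0, 49.2]
ee_rot: [[-0.104, 0.995, 0.001], [0.995, 0.104, -0.001], [-0.001, 0.001, -1.0]]
contact_force: [-1.6, 0.3, 6.4]
width: 32.9
gripper_force: 49.8
```

Request:
play_rows:
  targets:
    - {"translation":[0,0,0],"dr":[0,0,0],"fingers":0.55}
    - {"translation":[0,0,0],"dr":[0,0,0],"fingers":0.45}
    - {"translation":[0,0,0],"dr":[0,0,0],"fingers":0.3}
    - {"translation":[0,0,0],"dr":[0,0,0],"fingers":0.1}
    - {"translation":[0,0,0],"dr":[0,0,0],"fingers":0}
    - {"translation":[0,0,-0.01],"dr":[0,0,0],"fingers":0}
    - {"translation":[0,0,-0.035],"dr":[0,0,0],"fingers":0}
    - {"translation":[0,0,-0.07],"dr":[0,0,0],"fingers":0}
    - {"translation":[0,0,-0.105],"dr":[0,0,0],"fingers":0}
    - {"translation":[0,0,-0.133],"dr":[0,0,0],"fingers":0}

```text
clock: 35.8
tool_pos: [459.0, -133.9, 184.2]
ee_rot: [[-0.104, 0.995, 0.002], [0.995, 0.104, -0.001], [-0.001, 0.002, -1.0]]
contact_force: [1.3, -0.8, 1.0]
width: 85.3
gripper_force: 0.0
```

Request:
play_rows:
  targets:
    - {"translation":[0.02,0,-0.01],"dr":[0,0,0],"fingers":0}
    - {"translation":[0.05,0,-0.02],"dr":[0,0,0],"fingers":0}
    - {"translation":[0.09,0,-0.03],"dr":[0,0,0],"fingers":0}
    - {"translation":[0.13,0,-0.04],"dr":[0,0,0],"fingers":0}
    - {"translation":[0.17,0,-0.05],"dr":[0,0,0],"fingers":0}
    - {"translation":[0.21,0,-0.05],"dr":[0,0,0],"fingers":0}
    - {"translation":[0.24,0,-0.05],"dr":[0,0,0],"fingers":0}
    - {"translation":[0.25,0,-0.05],"dr":[0,0,0],"fingers":0}
    - {"translation":[0.25,0,-0.05],"dr":[0,0,0],"fingers":0}
    - {"translation":[0.25,0,-0.05],"dr":[0,0,0],"fingers":0}

```text
clock: 36.8
tool_pos: [432.4, 114.4, 231.5]
ee_rot: [[-0.104, 0.995, 0.0], [0.995, 0.104, -0.001], [-0.001, 0.0, -1.0]]
contact_force: [0.4, -0.1, 0.2]
width: 85.4
gripper_force: 0.0
```

```bash
python3 look.py p5
```

```text
36.9 [432.52922505 113.94515803 231.35359701]
```

View pics/p5.png

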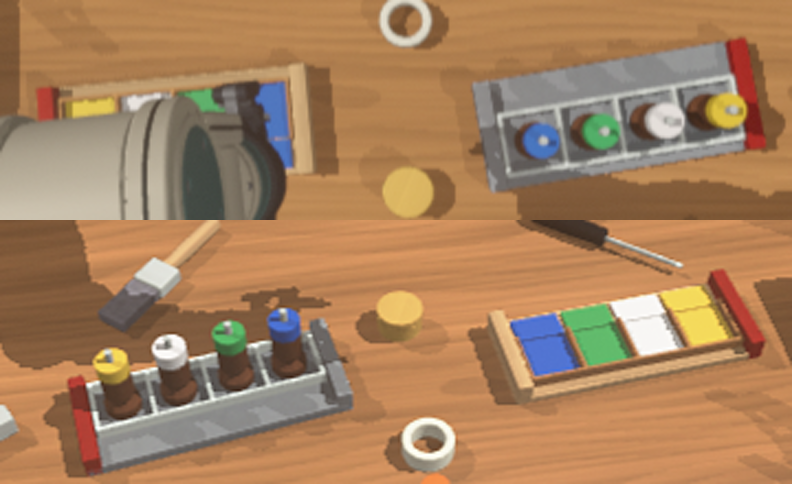

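All four stand upright, from the red end: yellow, white, green, blue (top crop ≈(726,110), (664,121), (602,131), (541,141)), matching the seats.

```bash
python3 - <<'E'
from h import *
p=read_camera('top')
C=[(488.4,-316.6),(478.5,-255.4),(468.6,-194.2),(458.6,-133)]
for (x,y),c in zip([(726,110),(664,121),(602,131),(541,141)],C): print((at(p,((x+.5)/2.2-.5+100,(y+.5)/2.2-.5+170),92)[:2]-c).round(1))
print(finish_job())
E
```

```text
[0.6 2.4]
[-0.2  1.7]
[-0.   1.2]
[ 0.2 -0.1]
the job is handed in; nothing more can be done
None
```

All four feet stand upright in the new rack in their original order from the red end (yellow, white, green, blue), each within about 3 mm of its cell centre by the top camera; the job is handed in, with no verdict returned.

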